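# Open the box trainer and tug-test its eye post

## Robot

A 6-joint arm with a two-finger parallel gripper is mounted at the origin on the work surface. World frame = base frame: x ahead of the robot, y to its left, z up, the work surface at z = 0. Lengths are in m, angles in rad, forces in N, time in s.
With the tool pointing down it reaches from about 0.25 to 0.775 m from the base axis. Payload 4 kg.
Tool frame: the origin (TCP) lies where the fingers leave the gripper's body, on its centre line; the fingertips stand 97 mm ahead of it and the grasp point (between the pads) lies 78 mm ahead of it; z points along the fingers, x is the direction in which the jaws open and shut, and the axes are right-handed (so a half turn about z gives the same grasp; the last joint's range is limited). The gripper opens to 94 mm and grips with 3 to 60 N. Pads are 16 mm wide; open, the fingers measure 119 mm over their backs; the gripper's body (75 mm by 177 mm) begins 78 mm behind the grasp point.
Start: joints at [-1.387, 0.087, 1.371, -0, 1.684, -0.103], TCP at [0.156, -0.528, 0.303] pointing down, gripper open.
Joint ranges: [-3.1, 3.1], [-0.76, 2.03], [0.27, 2.55], [-1.08, 4.22], [0.17, 2.65], [-2.57, 2.57]. Speed limits (rad/s): [2.79, 2.79, 3.14, 3.14, 3.14, 3.14].

## Interface

Orientations are given as [roll, pitch, yaw] about the fixed x, y, z axes, in that order (R = Rz(yaw) Ry(pitch) Rx(roll)).
In Python, from bench import * gives the robot as it stands.
- The arm moves only by the tool jog_arm, never from a script. Its argument "moves" is a list of rows, each a list of 7 numbers: the turn, a rotation vector about the world's x, y, z in rad, then the shift along the world's x, y, z in mm, then the finger opening in mm, from 0 to 94. In form: [[rx, ry, rz, tx, ty, tz, fingers], ...]. A call has 1 to 12 rows; each row shifts and turns the commanded pose from where the row before left it; what a row does not reach is not made up. A row lasts 1/8 s, in which the tool goes at most 62.5 mm and 10.7 degrees, less where a joint would pass 70% of its speed; a pose out of reach is approached as far as the arm can. A call is refused whole if a number of a shift passes 62.5 or a number of a turn 0.188, either way. A call with a gripper value outside its range is refused whole. The fingers move at their own pace and stop on an object; the grip force is fixed at half the most. Time passes only in rows, so rows that do not move let the fingers close. It gives the time, the measured TCP pose, the force and the opening at its end, in the units of the state.
- get_obs(): the state, without advancing time (a new reading comes with each control period).
- snapshot(name): name is "scene" or "top" or "wrist"; returns the picture (420x560x3 uint8, red, green, blue); there is no depth.
- get_calibration(name): a dict with "camera_matrix" (3x3 intrinsics, pixels), "R" (3x3) and "t" (3): a world point X has camera coordinates R X + t. Camera axes: x right, y down, z forward; pixel columns grow to the right and rows downward; lengths in m; the calibration is good to about 2 mm. The wrist camera is an equidistant fisheye: a pixel r from the principal point sees the ray r / f radians off the axis. A picture is of the moment at which its call begins: read the wrist's pose just before it. get_calibration takes no time and is no camera call; for the wrist camera it gives the pose at the moment of the call.
- close_job(): hands the job in, once; it reports no verdict.
Trained networks look in the newest picture that a camera, given by its name, has taken for a name from the list of things; names that differ only in an ending like _2 or _b are one class to them, and where a whole thing is asked for, a point or a joint stands for the part that bears it (a point fixed in the world has none). Each returns a list of dicts, best first, with "conf" (0 to 1); they miss things now and then, are a little off and sometimes report something else, mostly with a low value. They report only what shows in the picture. A call takes as long as a camera call. They do not tell look-alikes from the thing itself.
- look_for(label, camera): "bbox" ([left, top, right, bottom] in pixels, round what is visible of it).
The state is a dict: "time": time; "joint_positions": joint angles; "qvel": joint speeds; "joint_torque": joint torques, N m; "tool_pos": TCP position; "ee_rot": TCP orientation; "wrist_force": force on the tool from outside, world axes, zero at the start; "wrist_torque": the same for the moment, N m; "width": finger opening in m.
Only numpy, scipy, OpenCV 4.12 (cv2) and the standard library are available. Lean on these libraries where they do the work, as an engineer would, in place of code of your own. Each camera call takes 0.05 s, during which the arm holds its last target.

## Task

Get the surgical box trainer ready: first move the camera head that lies on the clear lid into the empty steel tray, set down flat on the tray's floor and not dropped. Then lift the lid by its bar past its balance point until the springs hold it fully open by themselves, and tug the eye post inside straight up with about 12 N (lifting it about 8 mm; never with more than 18 N), holding for about half a second, to check that it is retained, then let go of it. Leave the other things on the table where they are.

Things in the scene. Friction and masses are not known exactly. Their poses are not given: they have to be found in the camera images.
- trainer: box trainer fixed to the table: white open box 190 mm (own x) by 300 mm (own y), walls 75 mm high and 6 mm thick, inner floor 6 mm up; closed by a flat clear lid 190 x 300 x 8 mm whose top is at 83 mm. Origin: centre of the underside; own x points from the bar side (towards the robot) to the hinge side, z up. Two thin gas struts run along its outer side walls, up to 165 mm from the middle; they stay beside the lid as it opens.
- lid (a joint): lid angle in rad: 0 shut, grows as the bar side rises, stop at 1.7 (fully open, leaning back slightly). A 0.7 kg lid helped by springs: under about 0.9 rad (0.8 to 0.95) it falls shut, beyond it the springs slowly carry it to the stop, damped, within some 3 s. Upward 0.6 to 0.9 N at the bar starts it
- lid_hinge (a point): middle of the lid's hinge line, which runs along the trainer's y axis, 79 mm above the table
- lid_bar (a point): middle of the lid's lifting bar, a round steel bar 10 mm thick and 130 mm long parallel to the hinge, on the hinge's height when shut, 235 mm from the hinge line and 45 mm clear (centre to edge) ahead of the lid's and box's front edge; joined to the lid by 10 mm legs at both ends only. It moves with the lid
- scope_center (a point): camera head (loose, 250 g), the centre of its black box body, 90 mm (own x) by 36 mm (own y) by 40 mm high; a steel lens tube 28 mm thick projects 40 mm further at own +x. Starts lying flat on the lid at any yaw
- tray_in (a point): empty shallow steel tray fixed on the table: centre of its inner floor (4 mm up); inside 200 mm (own x) by 90 mm (own y), rim 15 mm above that floor. The camera head belongs inside it, long side along the tray's, either way round
- eye_center (a point): steel eye post: centre of the ring at its top, 51 mm above the table. The ring stands upright, 29 mm outside diameter, 11 mm hole, 9 mm thick along its own x (the ring's axis, level); its stem is 9 mm thick. It stands on a clear base 44 mm square whose top is 18 mm above the table, in one of three places in the trainer, about 75 to 85 mm apart
- eye (a joint): rise of the eye post in its spring retainer (m): 0 at rest, pulled straight up it gives 1 mm for each 1.5 N (8 mm at 12 N, 12 mm at 18 N) and springs back when let go
- peg_top (a point): top of a plain straight post, 9 mm thick, 61 mm above the table, in the trainer on a like base: leave it alone
- hook_top (a point): middle of the top bend (56 mm above the table) of an open hook post, 30 mm wide, 9 mm thick, in the trainer on a like base: leave it alone
- pegboard: fixed clear board 190 x 100 x 12 mm with coloured pegs up to 68 mm above the table; on the other side from the tray. Origin: centre of the underside
- bottle_mid (a point): white bottle standing loose ahead of the bar, 54 mm thick, 145 mm high; point on its axis 70 mm up
- jar_mid (a point): small glass jar standing loose ahead of the bar, 54 mm thick, 55 mm high; point on its axis 30 mm up
- cup_mid (a point): clear cup, 70 mm wide and high, loose; point half-way up
- carton_mid (a point): cardboard carton 70 x 100 x 50 mm, loose; its centre
- spool_mid (a point): small blue ring 36 mm wide, 22 mm high, loose; its centre
- grasper_mid (a point): grasper instrument with red handle and thin dark shaft lying on the table, 270 mm long, up to 24 mm high; point on its shaft by the handle
Mind the look-alikes: they are no part of the job. Of the things that look like the part that bears scope_center, the largest one is meant.

How it is judged:
On the way, in this order (a step that is already met when the one before it is completed fails the run):
1. the camera head is lowered into the tray, still held (not dropped), to within 10 mm of its floor, the lid still shut (angle between scope_center's own z axis and vertical below 0.12 rad and x of scope_center in the frame of tray_in between -0.06 and 0.06 m and y of scope_center in the frame of tray_in between -0.035 and 0.035 m and z of scope_center in the frame of tray_in between 0.012 and 0.03 m and contact force between the fingers and scope above 0.5 N and value of joint lid below 0.3 rad), for 0.05 s.
2. the lid stays fully open by itself, over 1.55 rad, untouched by the robot (value of joint lid above 1.55 rad and contact force between each of the fingers, the arm and lid below 0.1 N), for 0.3 s.
3. the eye post is held up 5.5 to 12 mm (8 to 18 N) by the fingers (value of joint eye between 0.0055 and 0.012 m and contact force between the fingers and eye above 1 N), for 0.35 s.
At the end, for the whole second after the job is handed in: the camera head lies at rest flat on the tray's floor (within 7 degrees and 6 mm in height), inside its rim; the lid stands open by itself over 1.55 rad; the eye post is released and back within 1.5 mm of its rest (angle between scope_center's own z axis and vertical below 0.12 rad and x of scope_center in the frame of tray_in between -0.06 and 0.06 m and y of scope_center in the frame of tray_in between -0.035 and 0.035 m and z of scope_center in the frame of tray_in between 0.012 and 0.026 m and value of joint lid above 1.55 rad and value of joint eye below 0.0015 m and linear speed of scope below 0.02 m/s); the robot touches nothing.
It fails at once if the eye post is pulled with over 18 N (12 mm) (value of joint eye above 0.012 m).
It fails at once if a loose bystander is moved over 30 mm or tipped (distance of any of bottle_mid, jar_mid, cup_mid, carton_mid, spool_mid, grasper_mid from where it was at the start of the episode above 0.03 m or angle between any of bottle_mid, jar_mid, cup_mid, carton_mid, spool_mid, grasper_mid's own z axis and vertical above 0.4 rad).
It also fails if it takes over 72 s, if anything falls off the work surface, if the arm or the gripper's body presses on something with over 40 N, if the wrist force passes 120 N, or if a joint passes its speed limit or range.

## Working session

There is one attempt and no reset: what is moved stays moved. The work goes in short steps, Python scripts to look and compute and a tool call to move; the robot and the scene stay as the last step left them, time stands still between calls to the robot, and variables do not carry over. Pictures are saved under pics/ and viewed, and the job is handed in when it is done.

Besides the shell and the picture viewer there is one more tool, called after ">>>" in YAML: its name, and indented under it one key for each argument. jog_arm: Moves the arm, as the interface text tells. Its arguments: {"type":"object","properties":{"moves":{"type":"array","items":{"type":"array","items":{"type":"number"}}}},"required":["moves"]}

```bash
mkdir -p pics; ls
cat > h.py <<'E'
import numpy as np,cv2
from bench import *
def save(n,im): cv2.imwrite('pics/'+n+'.png',cv2.cvtColor(im,cv2.COLOR_RGB2BGR))
def ray(cam,u,v,c=None):
    c=c or get_calibration(cam);K=np.array(c['camera_matrix']);R=np.array(c['R']);t=np.array(c['t'])
    x=(u-K[0,2])/K[0,0];y=(v-K[1,2])/K[1,1]
    if cam=='wrist':
        r=np.hypot(x,y);d=np.array([x/r*np.sin(r),y/r*np.sin(r),np.cos(r)]) if r>1e-9 else np.array([0,0,1.])
    else: d=np.array([x,y,1.])
    return -R.T@t,R.T@d
def at_z(cam,u,v,z,c=None):
    o,d=ray(cam,u,v,c);return o+d*(z-o[2])/d[2]
def proj(cam,X,c=None):
    c=c or get_calibration(cam);K=np.array(c['camera_matrix']);p=np.array(c['R'])@np.array(X)+np.array(c['t'])
    if cam=='wrist':
        r=np.hypot(p[0],p[1]);th=np.arctan2(r,p[2]);q=p[:2]/r*th
    else: q=p[:2]/p[2]
    return K[0,0]*q[0]+K[0,2],K[1,1]*q[1]+K[1,2]
E
python3 - <<'E'
from h import *
for n in ['scene','top','wrist']: save(n+'0',snapshot(n))
print(get_obs())
for n in ['scene','top','wrist']:
    c=get_calibration(n);print(n,c['camera_matrix'],-np.array(c['R']).T@np.array(c['t']))
E
```

```text
pics
{'time': 0.15, 'joint_positions': array([-1.38711063e+00,  8.77815239e-02,  1.37186921e+00, -2.49527827e-05,
        1.68360724e+00, -1.03130220e-01]), 'qvel': array([ 0.00090913, -0.0016439 , -0.00535946,  0.0010777 , -0.00125576,
        0.00119249]), 'joint_torque': array([ 1.38506137e-03, -3.40642262e+01, -3.02793753e+01,  7.18815112e-02,
        3.05468368e-02, -1.08342974e-04]), 'tool_pos': array([ 0.155522  , -0.52729039,  0.30179417]), 'ee_rot': array([-3.14144588e+00,  1.65902510e-03, -1.28398308e+00]), 'wrist_force': array([-0.45661672,  0.83500313,  0.18180663]), 'wrist_torque': array([-0.01326559, -0.0193986 ,  0.02667399]), 'width': 0.09389428647673109}
scene [[504.60952549   0.         280.19292619]
 [  0.         504.60952549 210.84528203]
 [  0.           0.           1.        ]] [1.04254244 0.99908538 0.80916244]
top [[389.81603222   0.         279.37132007]
 [  0.         389.81603222 210.87279046]
 [  0.           0.           1.        ]] [ 0.44631024 -0.00394012  1.16023649]
wrist [[325.1922621    0.         275.92656781]
 [  0.         325.1922621  212.42068102]
 [  0.           0.           1.        ]] [ 0.23232191 -0.50494479  0.38395439]
```

View pics/scene0.png

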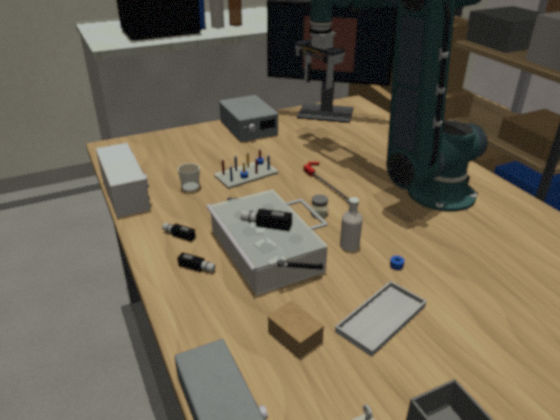

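View pics/top0.png

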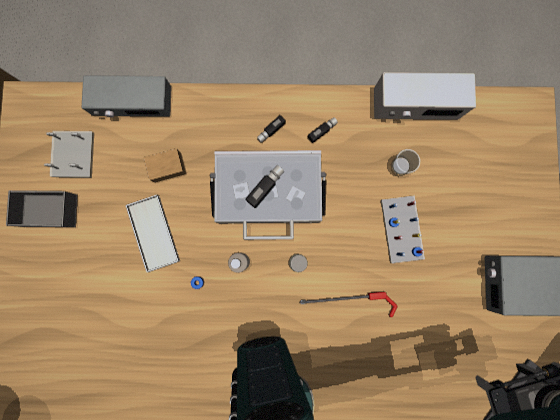

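View pics/wrist0.png

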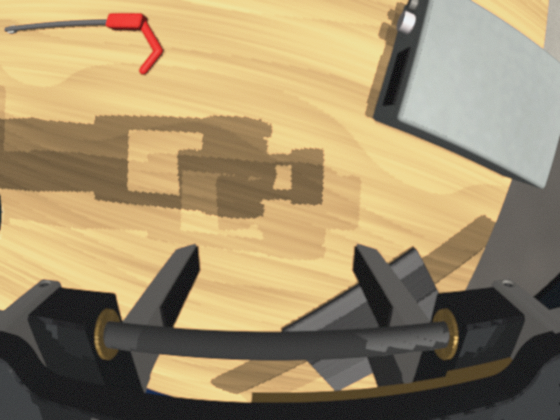

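Run:
```python
from h import *
for l in ['trainer','scope_center','tray_in','lid_bar','eye_center','hook_top','peg_top','bottle_mid','jar_mid','spool_mid','cup_mid','grasper_mid','carton_mid']:
    print(l,[(np.round(d['bbox']).tolist(),round(d['conf'],2)) for d in look_for(l,'top')][:4])
```

```text
trainer [([213.0, 150.0, 327.0, 238.0], 0.66)]
scope_center [([245.0, 164.0, 282.0, 207.0], 0.82), ([258.0, 114.0, 288.0, 139.0], 0.63), ([308.0, 116.0, 338.0, 142.0], 0.62)]
tray_in [([129.0, 190.0, 180.0, 272.0], 0.87), ([381.0, 197.0, 424.0, 263.0], 0.54)]
lid_bar [([212.0, 152.0, 329.0, 240.0], 0.95)]
eye_center [([213.0, 148.0, 328.0, 239.0], 0.25), ([144.0, 148.0, 186.0, 182.0], 0.21)]
hook_top []
peg_top []
bottle_mid [([226.0, 256.0, 251.0, 270.0], 0.87)]
jar_mid [([286.0, 254.0, 309.0, 270.0], 0.49)]
spool_mid []
cup_mid [([394.0, 151.0, 420.0, 175.0], 0.66)]
grasper_mid [([302.0, 291.0, 399.0, 314.0], 0.81)]
carton_mid [([143.0, 148.0, 186.0, 181.0], 0.63)]
```

The candidates for the camera head in the top view are (265,186) on the lid, (272,128) and (322,130) on the table. The one on the lid is the largest and fits the description. I'll check it in a close crop, and the tray too.

Run:
```python
import cv2
im=cv2.imread('pics/top0.png')
c=im[145:245,205:335];cv2.imwrite('pics/crop1.png',cv2.resize(c,None,fx=6,fy=6,interpolation=cv2.INTER_CUBIC))
c=im[185:295,115:215];cv2.imwrite('pics/crop2.png',cv2.resize(c,None,fx=5,fy=5,interpolation=cv2.INTER_CUBIC))
```

```text
(no output)
```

View pics/crop1.png

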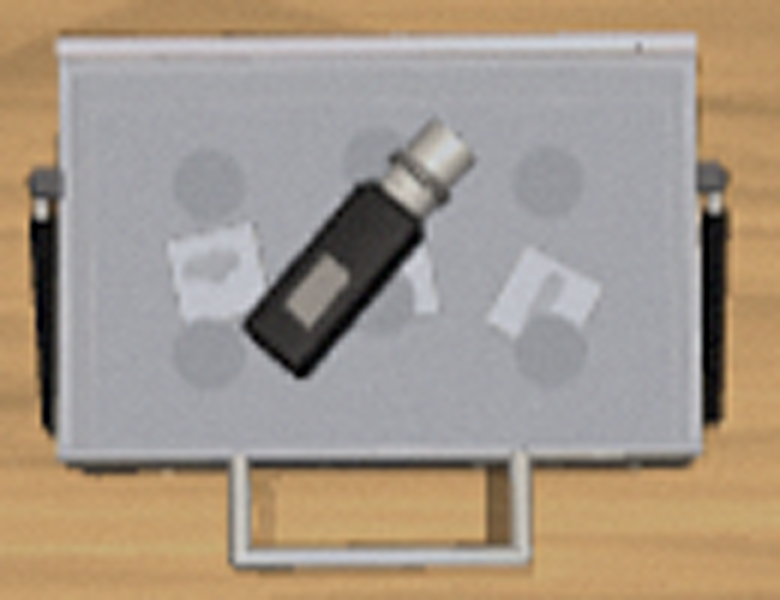

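View pics/crop2.png

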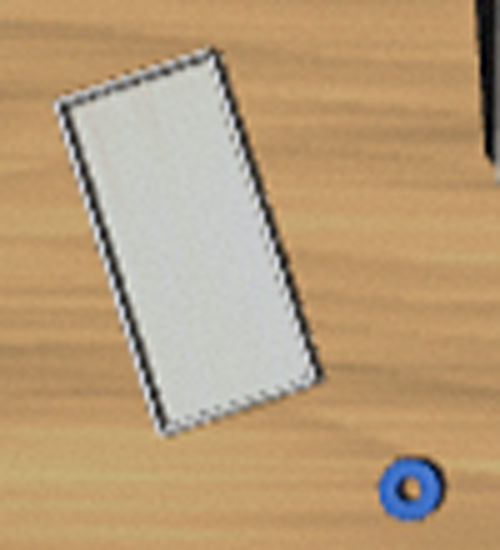

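Run:
```python
from h import *
P=lambda x,y,z,o=(205,145),s=6: at_z('top',o[0]+(x+.5)/s-.5,o[1]+(y+.5)/s-.5,z)[:2].round(4)
for p in [(247,325),(300,378),(423,235),(370,182)]: print('scope top',P(*p,.123))
print('lens end',P(440,125,.097),P(470,160,.097),'mid',P(456,142,.097))
print('bar',P(380,555,.079),P(240,555,.084),P(520,553,.084))
for p in [(60,57),(697,57),(700,455),(62,457)]: print('lid',P(*p,.083))
T=[P(*p,.019,(115,185),5) for p in [(60,103),(213,50),(322,380),(165,433)]]
print('tray',T,np.mean(T,0),np.linalg.norm(T[0]-T[1]),np.linalg.norm(T[1]-T[2]),'yaw',np.degrees(np.arctan2(*(T[1]-T[2])[::-1])),np.degrees(np.arctan2(*(T[0]-T[3])[::-1])))
print('spool',P(410,489,.02,(115,185),5))
for n,b,z in [('bottle',(232,262),.14),('bottle top',(236,262),.145),('jar',(298,263),.05),('cup',(402,163),.035),('cartontop',(163,165),.05)]: print(n,at_z('top',*b,z).round(3))
# eye bases
for n,p in [('baseL',(217,273)),('baseM',(400,283)),('baseR',(545,290))]: print(n,P(*p,.018))
```

```text
scope top [0.5742 0.0854]
scope top [0.5506 0.0613]
scope top [0.6156 0.0072]
scope top [0.6394 0.0313]
lens end [6.712e-01 2.000e-04] [ 0.655  -0.0138] mid [ 0.6633 -0.0073]
bar [0.4734 0.0259] [0.4726 0.0901] [ 0.4748 -0.0385]
lid [0.7048 0.1787]
lid [ 0.7078 -0.12  ]
lid [ 0.5208 -0.1213]
lid [0.517  0.1731]
tray [array([0.5645, 0.4444]), array([0.5968, 0.3557]), array([0.4042, 0.285 ]), array([0.3729, 0.3749])] [0.4846 0.365 ] 0.09439798726667853 0.20516639588392638 yaw 20.15727904712762 19.937473575028374
spool [0.3423 0.2319]
bottle [0.406 0.117 0.14 ]
bottle top [0.407 0.106 0.145]
jar [ 0.402 -0.059  0.05 ]
cup [ 0.695 -0.364  0.035]
cartontop [0.679 0.332 0.05 ]
baseL [0.6128 0.1097]
baseM [0.6087 0.0194]
baseR [ 0.606 -0.052]
```

The crop confirms the choice: the large black body with its lens tube lies on the lid, body centre at about (0.595, 0.046), yaw about -39°. The tray centre is about (0.485, 0.365), yaw 20°; measured sizes match the given ones. Next I'll move above the camera head.

>>> jog_arm:
  moves:
    - [0,0,0.18,36.5,47.5,0,70]
    - [0,0,0.18,36.5,47.5,0,70]
    - [0,0,0.18,36.5,47.5,0,70]
    - [0,0,0.18,36.5,47.5,0,70]
    - [0,0,0.18,36.5,47.5,0,70]
    - [0,0,0.18,36.5,47.5,0,70]
    - [0,0,0.18,36.5,47.5,0,70]
    - [0,0,0.18,36.5,47.5,0,70]
    - [0,0,0.18,36.5,47.5,0,70]
    - [0,0,0.18,36.5,47.5,0,70]
    - [0,0,0.18,36.5,47.5,0,70]
    - [0,0,0.18,36.5,47.5,0,70]

```text
time: 2.3
tool_pos: [0.5946, 0.0442, 0.3029]
ee_rot: [3.141, -0.0, 0.882]
wrist_force: [0.9, -1.2, 0.1]
width: 0.07
```

>>> jog_arm:
  moves:
    - [0,0,0,0,0,0,70]
    - [0,0,0,0,0,0,70]

```text
time: 2.55
tool_pos: [0.5933, 0.0422, 0.3024]
ee_rot: [-3.141, 0.001, 0.875]
wrist_force: [-0.4, -0.4, 1.0]
width: 0.0699
```

Run:
```python
from h import *
o=get_obs();print(o['time'],o['tool_pos'],o['ee_rot'],o['joint_positions'].round(2),o['width'])
c=get_calibration('wrist');im=snapshot('wrist');save('w1',im);save('t1',snapshot('top'))
import pickle;pickle.dump(c,open('w1.pkl','wb'))
print([(np.round(d['bbox']).tolist(),round(d['conf'],2)) for d in look_for('scope_center','wrist')][:4])
```

```text
2.55 [0.5933487  0.04218269 0.30242768] [-3.14134156e+00  1.00760642e-03  8.75220530e-01] [-0.02  0.19  1.26 -0.    1.7  -0.9 ] 0.06988459509970084
[([266.0, 363.0, 289.0, 393.0], 0.96), ([0.0, 252.0, 74.0, 308.0], 0.58), ([350.0, 320.0, 350.0, 329.0], 0.39)]
```

View pics/w1.png

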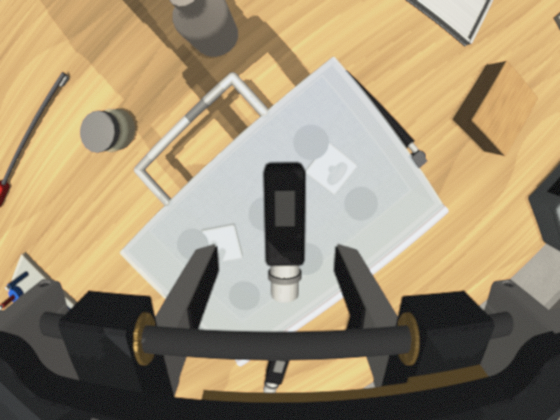

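The wrist view shows the scope between the fingers: body from rows 163 to 265, columns 265 to 304, lens tube at (285,285).

Run:
```python
from h import *
import pickle;c=pickle.load(open('w1.pkl','rb'))
im=cv2.imread('pics/w1.png');cv2.imwrite('pics/w1c.png',cv2.resize(im[150:310,200:360],None,fx=5,fy=5,interpolation=cv2.INTER_CUBIC))
cv2.imwrite('pics/w1d.png',cv2.resize(im[50:270,110:460],None,fx=2.2,fy=2.2,interpolation=cv2.INTER_CUBIC))
print(-np.array(c['R']).T@c['t'])
for p in [(265,164),(303,164),(304,264),(265,264)]: print(at_z('wrist',*p,.123,c).round(4))
print('lens end',at_z('wrist',285,300,.100,c))
print(proj('wrist',[.596,.046,.123],c))
```

```text
[0.53193869 0.09337411 0.38461675]
[0.5523 0.0647 0.123 ]
[0.5719 0.0883 0.123 ]
[0.6416 0.034  0.123 ]
[0.6194 0.0075 0.123 ]
lens end [ 0.67093786 -0.01098724  0.1       ]
(np.float64(281.7228164242286), np.float64(217.9040591413692))
```

View pics/w1c.png

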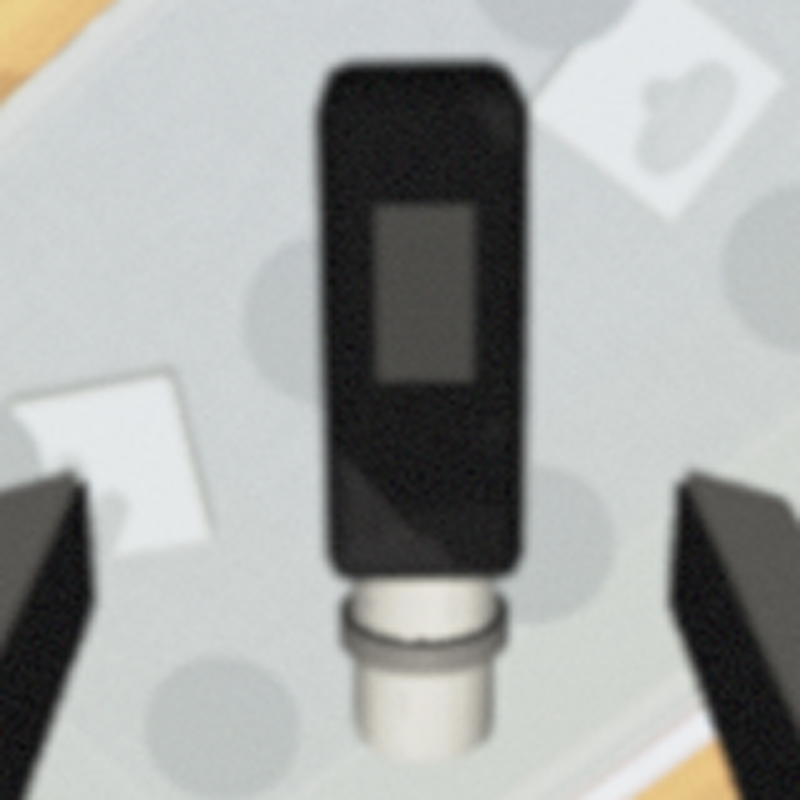

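View pics/w1d.png

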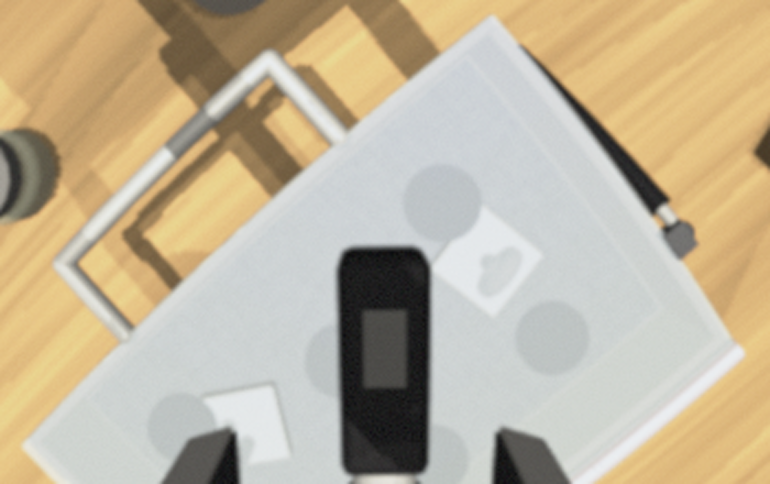

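>>> jog_arm:
  moves:
    - [0,0,0.01,6,2,-40,70]
    - [0,0,0,0,0,-40,70]
    - [0,0,0,0,0,-25,70]
    - [0,0,0,0,0,-12,70]
    - [0,0,0,0,0,0,70]

```text
time: 3.32
tool_pos: [0.5992, 0.0437, 0.1856]
ee_rot: [-3.141, 0.0, 0.885]
wrist_force: [-0.1, -0.3, -0.1]
width: 0.0702
```

Run:
```python
from h import *
o=get_obs();print(o['time'],o['tool_pos'],o['ee_rot'],o['wrist_force'])
save('w2',snapshot('wrist'));save('s2',snapshot('scene'))
```

```text
3.325 [0.59916334 0.04369825 0.18559439] [-3.14107816e+00  4.33388685e-04  8.84725047e-01] [-0.05145525 -0.25782738 -0.1362693 ]
```

View pics/w2.png

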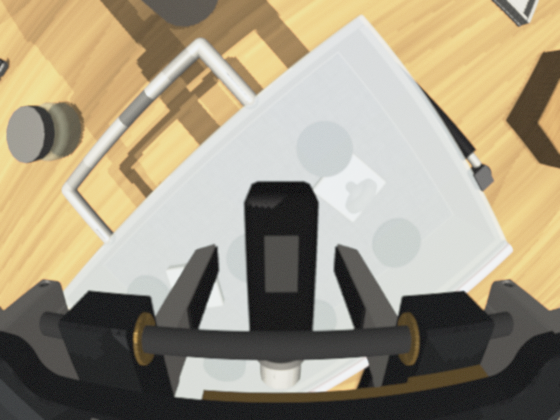

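View pics/s2.png

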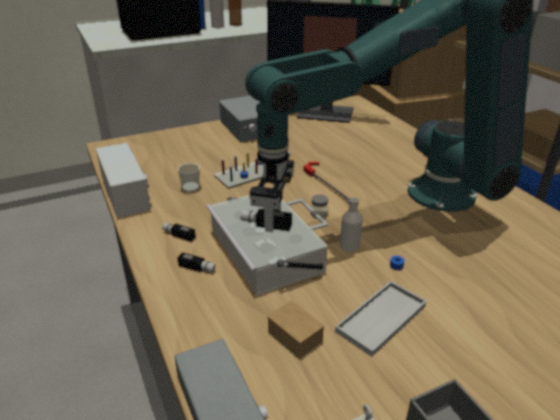

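The fingers straddle the body (columns 245 to 318, pads at about 217 and 337). Closing.

>>> jog_arm:
  moves:
    - [0,0,0,0,0,0,45]
    - [0,0,0,0,0,0,30]
    - [0,0,0,0,0,0,28]
    - [0,0,0,0,0,0,28]
    - [0,0,0,0,0,0,28]

```text
time: 4.05
tool_pos: [0.5998, 0.0447, 0.1859]
ee_rot: [3.141, -0.001, 0.886]
wrist_force: [0.5, 0.2, 0.2]
width: 0.0358
```

>>> jog_arm:
  moves:
    - [0,0,0,0,0,10,28]
    - [0,0,0,0,0,25,28]
    - [0,0,0,0,0,35,28]
    - [0,0,0,0,0,15,28]
    - [0,0,0,0,0,0,28]

```text
time: 4.68
tool_pos: [0.5999, 0.0444, 0.2718]
ee_rot: [3.14, -0.001, 0.886]
wrist_force: [-0.4, -0.4, -3.3]
width: 0.0361
```

Run:
```python
from h import *
o=get_obs();print(o['time'],o['tool_pos'],o['ee_rot'],o['wrist_force'],o['width'])
save('w3',snapshot('wrist'));save('s3',snapshot('scene'))
```

```text
4.675 [0.59989471 0.04438963 0.27180051] [ 3.13981060e+00 -1.32928609e-03  8.85942776e-01] [-0.38752557 -0.37342948 -3.30691051] 0.03606901387139694
```

View pics/w3.png

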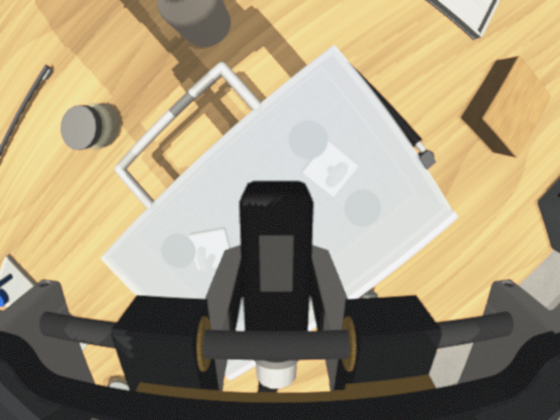

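View pics/s3.png

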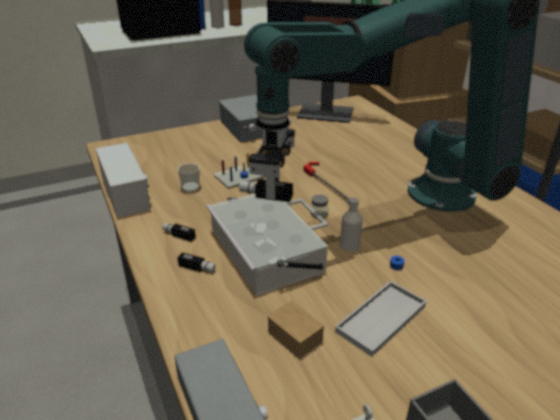

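Lifted cleanly and level; the wrist force shows about 3.3 N of load. Now carrying it to the tray with a 59° turn.

>>> jog_arm:
  moves:
    - [0,0,0.103,-13,31.5,0,28]
    - [0,0,0.103,-13,31.5,0,28]
    - [0,0,0.103,-13,31.5,0,28]
    - [0,0,0.103,-13,31.5,0,28]
    - [0,0,0.103,-13,31.5,0,28]
    - [0,0,0.103,-13,31.5,0,28]
    - [0,0,0.103,-13,31.5,0,28]
    - [0,0,0.103,-13,31.5,0,28]
    - [0,0,0.103,-13,31.5,0,28]
    - [0,0,0.103,-13,31.5,0,28]
    - [0,0,0,0,0,0,28]
    - [0,0,0,0,0,0,28]

```text
time: 6.28
tool_pos: [0.4693, 0.3589, 0.2691]
ee_rot: [-3.139, 0.001, 1.915]
wrist_force: [-0.3, -0.5, -2.5]
width: 0.0357
```

Run:
```python
from h import *
o=get_obs();print(o['time'],o['tool_pos'],o['ee_rot'],o['wrist_force'],o['width'])
import pickle;c=get_calibration('wrist');pickle.dump(c,open('w4.pkl','wb'))
save('w4',snapshot('wrist'));im=snapshot('top');save('t4',im);save('t4c',cv2.resize(im[180:320,80:260],None,fx=4,fy=4,interpolation=cv2.INTER_CUBIC))
```

```text
6.275 [0.46934773 0.3588861  0.26907703] [-3.13885292e+00  1.32634578e-03  1.91537237e+00] [-0.27444821 -0.52028294 -2.46712895] 0.035692782243668696
```

View pics/w4.png

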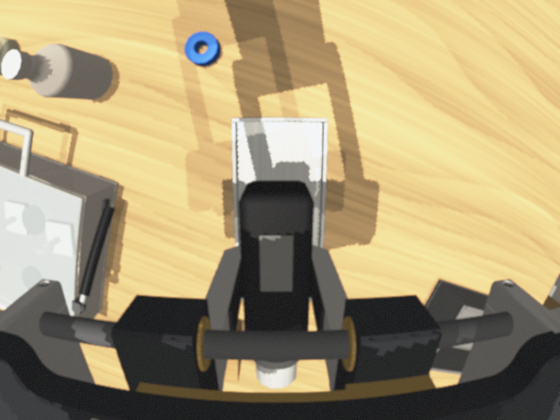

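View pics/t4c.png

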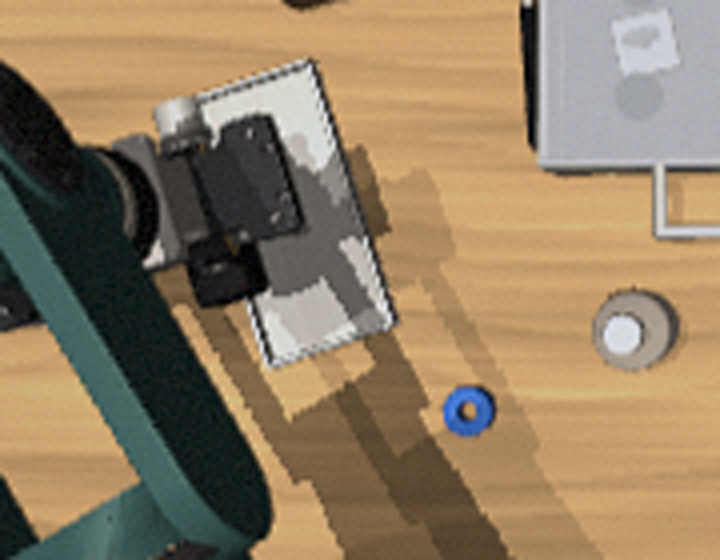

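Run:
```python
from h import *
import pickle;c=pickle.load(open('w4.pkl','rb'))
a=at_z('wrist',233,119,.019,c);b=at_z('wrist',327,118.5,.019,c)
print(a,b,(a+b)/2,np.linalg.norm(a-b))
l=at_z('wrist',236,240,.019,c);r=at_z('wrist',323,240,.019,c);print(l,r,(l+r)/2)
m=(l+r)/2-(a+b)/2;print(np.degrees(np.arctan2(m[1],m[0])))
e=(a+b)/2;ax=np.array([np.cos(.349),np.sin(.349),0]);print('centre',e+ax*.1026)
# scope in tray frame
o=get_obs();C=(e+ax*.1026+np.array([.4846,.365,.019]))/2
s=o['tool_pos']-ax*.005;d=s-C;print('scope tray x,y',d@ax,d@np.array([-ax[1],ax[0],0]))
```

```text
[0.40497926 0.2889267  0.019     ] [0.37207114 0.37851013 0.019     ] [0.3885252  0.33371842 0.019     ] 0.0954365510886169
[0.52737972 0.33252257 0.019     ] [0.4951417  0.42246469 0.019     ] [0.51126071 0.37749363 0.019     ]
19.62943416497368
centre [0.48493997 0.36880334 0.019     ]
scope tray x,y -0.021886986990397806 -0.002814274337377234
```

The tray centre agrees between the two cameras to within 4 mm: (0.485, 0.367). I'll lower with a 3 mm sideways correction.

>>> jog_arm:
  moves:
    - [0,0,0,-1,3,-40,28]
    - [0,0,0,0,0,-45,28]
    - [0,0,0,0,0,-40,28]
    - [0,0,0,0,0,-20,28]
    - [0,0,0,0,0,-10,28]
    - [0,0,0,0,0,0,28]
    - [0,0,0,0,0,0,28]

```text
time: 7.25
tool_pos: [0.4695, 0.3627, 0.1173]
ee_rot: [3.139, -0.001, 1.916]
wrist_force: [-0.6, 0.6, -2.9]
width: 0.036
```

Run:
```python
from h import *
o=get_obs();print(o['time'],o['tool_pos'],o['ee_rot'],o['wrist_force'],o['width'])
save('w5',snapshot('wrist'))
im=snapshot('scene');save('s5',cv2.resize(im[230:400,280:480],None,fx=3,fy=3))
```

```text
7.25 [0.46946594 0.36269308 0.11726946] [ 3.13885799e+00 -6.40212952e-04  1.91552475e+00] [-0.60516274  0.64299464 -2.92018717] 0.03602535130206837
```

View pics/w5.png

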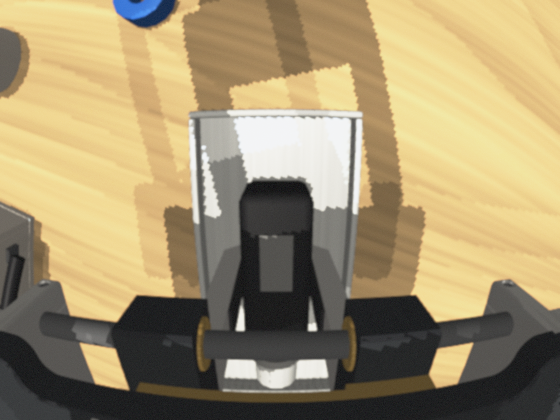

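View pics/s5.png

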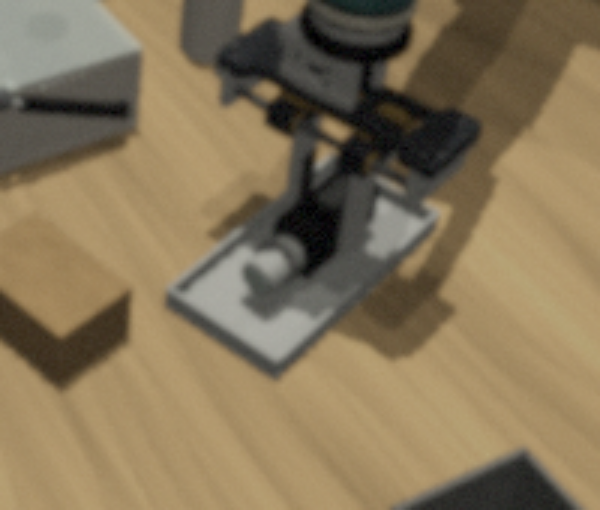

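The head sits centred over the tray. About 10 mm to go.

>>> jog_arm:
  moves:
    - [0,0,0,0,0,-5,28]
    - [0,0,0,0,0,-3,28]
    - [0,0,0,0,0,-1,28]
    - [0,0,0,0,0,0,28]
    - [0,0,0,0,0,0,28]

```text
time: 7.98
tool_pos: [0.4686, 0.3625, 0.1071]
ee_rot: [3.141, -0.0, 1.916]
wrist_force: [-0.7, -0.7, 1.6]
width: 0.0357
```

>>> jog_arm:
  moves:
    - [0,0,0,0,0,-1,28]
    - [0,0,0,0,0,0,28]
    - [0,0,0,0,0,0,28]

```text
time: 8.35
tool_pos: [0.4686, 0.3625, 0.1071]
ee_rot: [3.141, -0.0, 1.916]
wrist_force: [-3.5, -1.8, 5.5]
width: 0.0357
```

It is resting on the floor; the wrist force went from -2.9 to +5.5 N. I'll ease off 1 mm and open to a width that stays inside the rim.

>>> jog_arm:
  moves:
    - [0,0,0,0,0,1,28]
    - [0,0,0,0,0,0,42]
    - [0,0,0,0,0,0,50]
    - [0,0,0,0,0,0,50]
    - [0,0,0,0,0,0,50]

```text
time: 8.98
tool_pos: [0.4687, 0.3625, 0.1066]
ee_rot: [3.142, -0.0, 1.916]
wrist_force: [0.8, -0.7, -0.4]
width: 0.0498
```

>>> jog_arm:
  moves:
    - [0,0,0,0,0,15,50]
    - [0,0,0,0,0,40,50]
    - [0,0,0,0,0,50,50]
    - [0,0,0,0,0,50,50]

```text
time: 9.48
tool_pos: [0.4685, 0.3624, 0.2644]
ee_rot: [3.14, -0.0, 1.916]
wrist_force: [0.0, -0.2, -0.2]
width: 0.05
```

Run:
```python
from h import *
o=get_obs();print(o['time'],o['tool_pos'],o['ee_rot'],o['wrist_force'],o['width'])
save('w6',snapshot('wrist'))
```

```text
9.475 [0.46845452 0.36241582 0.26444781] [ 3.14027039e+00 -4.20079266e-04  1.91603979e+00] [ 0.03999706 -0.20349083 -0.16491628] 0.05002695111860167
```

View pics/w6.png

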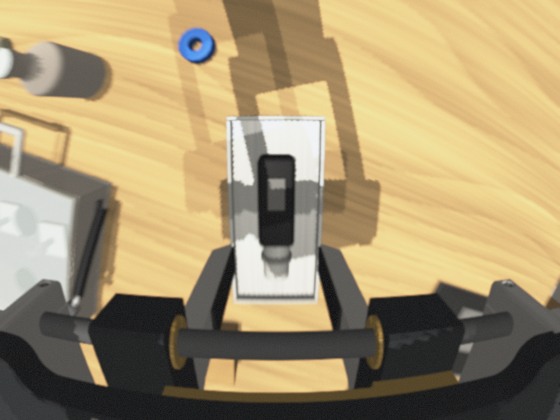

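Placed: scope body at (277,200) with its lens at (276,260), inside the tray rim. Now to the bar, with a turn to yaw ≈ 0 so the jaws open along x.

>>> jog_arm:
  moves:
    - [0,0,-0.173,0.5,-30.5,20,50]
    - [0,0,-0.173,0.5,-30.5,15,50]
    - [0,0,-0.173,0.5,-30.5,0,50]
    - [0,0,-0.173,0.5,-30.5,0,50]
    - [0,0,-0.173,0.5,-30.5,0,50]
    - [0,0,-0.173,0.5,-30.5,0,50]
    - [0,0,-0.173,0.5,-30.5,0,50]
    - [0,0,-0.173,0.5,-30.5,0,50]
    - [0,0,-0.173,0.5,-30.5,0,50]
    - [0,0,-0.173,0.5,-30.5,0,50]
    - [0,0,-0.173,0.5,-30.5,0,50]
    - [0,0,0,0,0,0,50]

```text
time: 11.02
tool_pos: [0.4741, 0.0256, 0.2977]
ee_rot: [3.141, -0.002, 0.011]
wrist_force: [0.3, -0.5, -0.2]
width: 0.0497
```

Run:
```python
from h import *
o=get_obs();print(o['time'],o['tool_pos'],o['ee_rot'],o['wrist_force'],o['width'],o['joint_positions'].round(2))
import pickle;c=get_calibration('wrist');pickle.dump(c,open('w7.pkl','wb'))
save('w7',snapshot('wrist'));im=snapshot('top');save('t7',im[120:300,80:440])
```

```text
11.025 [0.47410886 0.02561491 0.29769607] [ 3.14137846e+00 -1.74626797e-03  1.09341724e-02] [ 0.25459727 -0.54177925 -0.18967544] 0.04974736544355467 [-0.07 -0.08  1.55 -0.    1.67 -0.08]
```

View pics/w7.png

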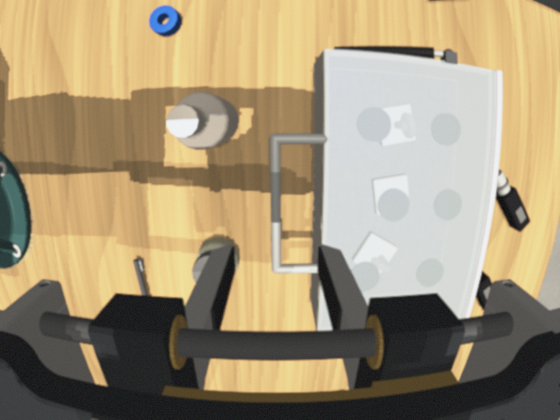

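View pics/t7.png

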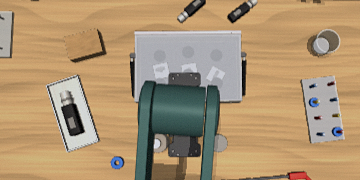

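Run:
```python
from h import *
import pickle;c=pickle.load(open('w7.pkl','rb'))
for n,p,z in [('bar a',(276.5,142),.079),('bar b',(277,264),.079),('bar m',(277,203),.079),('lid edge',(318,203),.083),('lid tl',(325,50),.083),('lid back',(497,140),.083),('bottle cap',(183,122),.145),('bottle base',(210,122),.07),('jar',(215,255),.05)]:
    print(n,at_z('wrist',*p,z,c).round(4))
```

```text
bar a [0.4745 0.0869 0.079 ]
bar b [ 0.4764 -0.0349  0.079 ]
bar m [0.4756 0.0289 0.079 ]
lid edge [0.5144 0.0304 0.083 ]
lid tl [0.5174 0.1739 0.083 ]
lid back [0.7109 0.1038 0.083 ]
bottle cap [0.4056 0.1066 0.145 ]
bottle base [0.411 0.106 0.07 ]
jar [ 0.4074 -0.0388  0.05  ]
```

The bar middle is at (0.4745, 0.026); both cameras agree. Lowering with a 30 mm opening.

>>> jog_arm:
  moves:
    - [0,0,0,0.5,0,-40,30]
    - [0,0,0,0,0,-45,30]
    - [0,0,0,0,0,-30,30]
    - [0,0,0,0,0,-20,30]
    - [0,0,0,0,0,-6,30]
    - [0,0,0,0,0,0,30]

```text
time: 11.88
tool_pos: [0.4747, 0.0276, 0.1561]
ee_rot: [-3.141, -0.0, 0.015]
wrist_force: [0.2, -0.3, 0.6]
width: 0.0299
```

Run:
```python
from h import *
o=get_obs();print(o['time'],o['tool_pos'],o['ee_rot'],o['wrist_force'],o['width'])
save('w8',snapshot('wrist'));im=snapshot('scene');save('s8',cv2.resize(im[150:300,200:400],None,fx=4,fy=4))
```

```text
11.875 [0.4747376  0.02764364 0.15606177] [-3.14139959e+00 -3.71900880e-04  1.46972613e-02] [ 0.20420416 -0.32578269  0.61150881] 0.029864055604060465
```

View pics/w8.png

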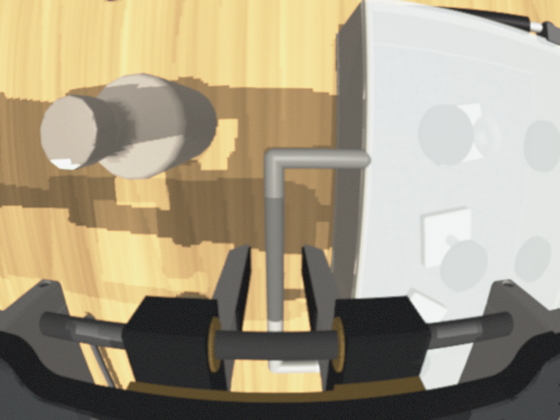

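View pics/s8.png

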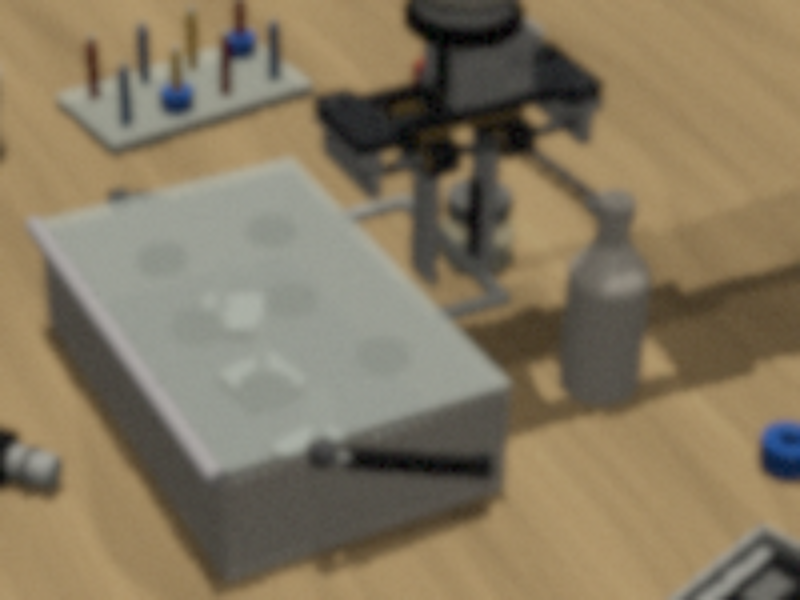

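The bar at column 275 lies between the fingers (235 and 318). I'll close and start the arc (radius 235 mm).

>>> jog_arm:
  moves:
    - [0,0,0,0,0,0,8]
    - [0,0,0,0,0,0,4]
    - [0,0,0,0,0,0,4]
    - [0,0,0,0,0,0,4]

```text
time: 12.48
tool_pos: [0.474, 0.0269, 0.1558]
ee_rot: [3.142, 0.002, 0.013]
wrist_force: [-3.6, -0.1, 2.8]
width: 0.0092
```

>>> jog_arm:
  moves:
    - [0,0,0,0.3,0,11.7,4]
    - [0,0,0,0.9,0,11.7,4]
    - [0,0,0,1.5,0,11.7,4]
    - [0,0,0,2,0,11.6,4]
    - [0,0,0,0,0,0,4]

```text
time: 13.1
tool_pos: [0.4787, 0.027, 0.2037]
ee_rot: [3.142, 0.002, 0.013]
wrist_force: [-6.2, -0.5, -0.5]
width: 0.0092
```

Run:
```python
from h import *
o=get_obs();print(o['time'],o['tool_pos'],o['ee_rot'],o['wrist_force'],o['width'])
save('w9',snapshot('wrist'));im=snapshot('scene');save('s9',cv2.resize(im[130:300,200:400],None,fx=3,fy=3))
```

```text
13.1 [0.47870043 0.02697976 0.20373199] [3.14152958e+00 1.66380131e-03 1.30950566e-02] [-6.19611404 -0.51486939 -0.46040415] 0.00924044084426953
```

View pics/s9.png

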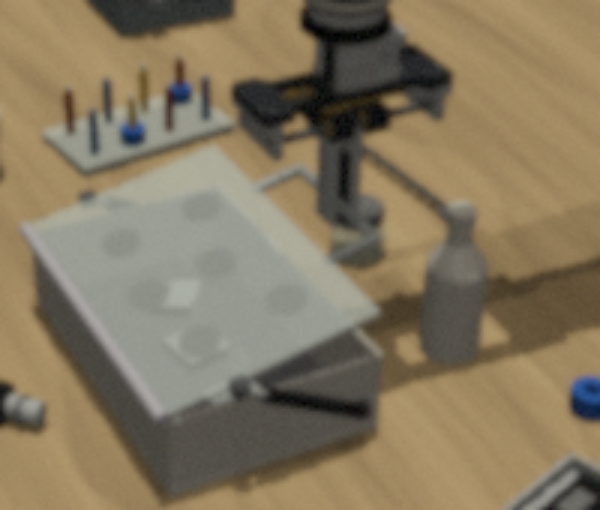

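>>> jog_arm:
  moves:
    - [0,0,0,5.3,0,22.7,4]
    - [0,0,0,8.1,0,22.1,4]
    - [0,0,0,10.2,0,21.2,4]
    - [0,0,0,12.2,0,20,4]
    - [0,0,0,0,0,0,4]

```text
time: 13.82
tool_pos: [0.5152, 0.0275, 0.2925]
ee_rot: [-3.14, -0.002, 0.014]
wrist_force: [-9.4, 1.4, 4.7]
width: 0.0092
```

>>> jog_arm:
  moves:
    - [0,0,0,13.3,0,19.5,4]
    - [0,0,0,15.5,0,17.6,4]
    - [0,0,0,17.3,0,15.9,4]
    - [0,0,0,0,0,0,4]

```text
time: 14.32
tool_pos: [0.5626, 0.0282, 0.3448]
ee_rot: [-3.139, -0.007, 0.015]
wrist_force: [-4.2, 5.5, 3.9]
width: 0.0089
```

Run:
```python
from h import *
o=get_obs();print(o['time'],o['tool_pos'],o['ee_rot'],o['wrist_force'],o['width'],o['joint_positions'])
save('w10',snapshot('wrist'));im=snapshot('scene');save('s10',cv2.resize(im[50:300,160:440],None,fx=2.7,fy=2.4))
```

```text
14.325 [0.56264542 0.02815482 0.34484382] [-3.1391925  -0.00688049  0.014674  ] [-4.20846346  5.46825048  3.90086159] 0.00889789562819682 [-0.05193193  0.10908664  1.2641835   0.00290551  1.76161623 -0.06605355]
```

View pics/s10.png

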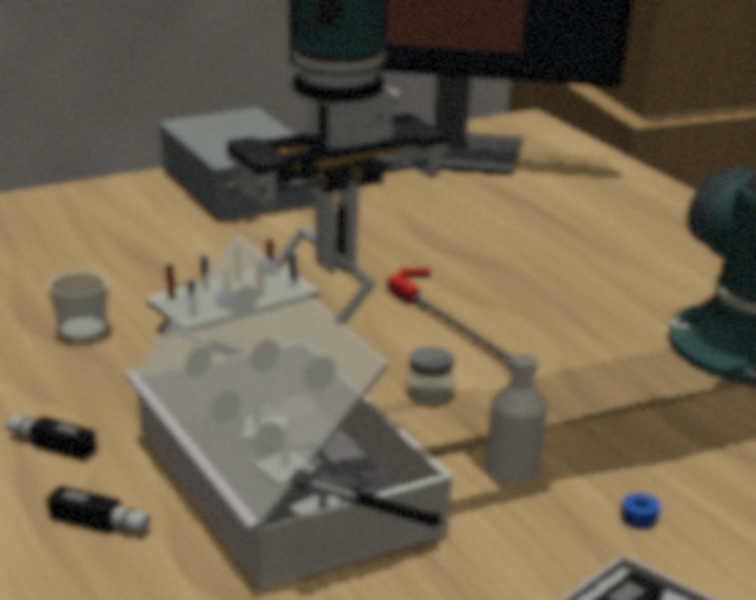

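View pics/w10.png

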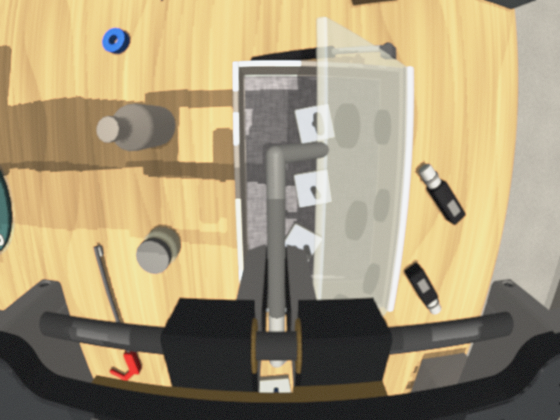

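Lid angle is about 0.93 rad. I'll continue to about 1.15 rad, then release and withdraw upwards.

>>> jog_arm:
  moves:
    - [0,0,0,14,0,9.6,4]
    - [0,0,0,14.5,0,8.6,4]
    - [0,0,0,15,0,7.5,4]
    - [0,0,0,0,0,0,4]

```text
time: 14.92
tool_pos: [0.6051, 0.0286, 0.3707]
ee_rot: [-3.139, -0.006, 0.015]
wrist_force: [-3.3, 4.7, 7.9]
width: 0.0088
```

>>> jog_arm:
  moves:
    - [0,0,0,0,0,0,30]
    - [0,0,0,0,0,5,40]
    - [0,0,0,0,0,45,40]
    - [0,0,0,-20,0,40,40]

```text
time: 15.42
tool_pos: [0.5852, 0.0263, 0.4564]
ee_rot: [3.141, 0.002, 0.012]
wrist_force: [0.8, 0.6, -0.3]
width: 0.0394
```

Run:
```python
from h import *
o=get_obs();print(o['time'],o['tool_pos'],o['ee_rot'],o['wrist_force'],o['width'],o['joint_positions'].round(2))
save('w11',snapshot('wrist'));im=snapshot('scene');save('s11',cv2.resize(im[0:300,160:440],None,fx=2.4,fy=2))
```

```text
15.425 [0.58520349 0.02631469 0.45638178] [3.14106281e+00 2.21297612e-03 1.19833328e-02] [ 0.82096903  0.5604306  -0.25997032] 0.03941392240224824 [-0.05  0.2   0.95 -0.    2.   -0.06]
```

View pics/s11.png

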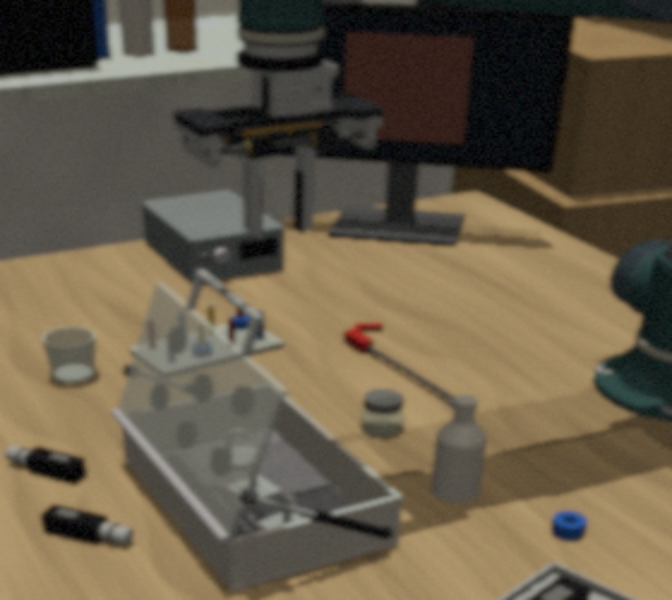

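View pics/w11.png

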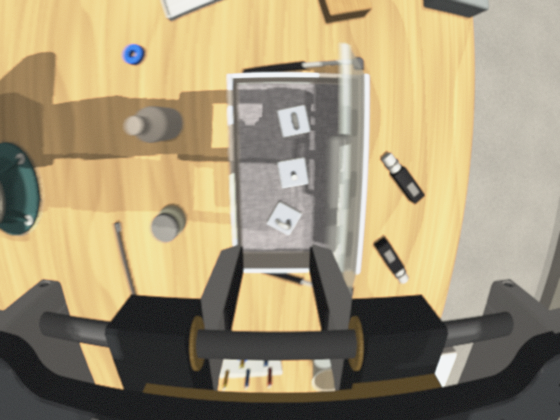

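Released; the lid is past balance and still rising. I'll back off and wait about 3 s.

>>> jog_arm:
  moves:
    - [0,0,0,-30,20,-20,40]
    - [0,0,0,-30,20,-30,40]
    - [0,0,0,0,0,-30,40]
    - [0,0,0,0,0,0,40]
    - [0,0,0,0,0,0,40]
    - [0,0,0,0,0,0,40]
    - [0,0,0,0,0,0,40]
    - [0,0,0,0,0,0,40]
    - [0,0,0,0,0,0,40]
    - [0,0,0,0,0,0,40]
    - [0,0,0,0,0,0,40]
    - [0,0,0,0,0,0,40]

```text
time: 17.02
tool_pos: [0.5247, 0.067, 0.3771]
ee_rot: [3.142, -0.0, 0.013]
wrist_force: [0.8, 0.4, 0.0]
width: 0.04
```

>>> jog_arm:
  moves:
    - [0,0,0,0,0,0,40]
    - [0,0,0,0,0,0,40]
    - [0,0,0,0,0,0,40]
    - [0,0,0,0,0,0,40]
    - [0,0,0,0,0,0,40]
    - [0,0,0,0,0,0,40]
    - [0,0,0,0,0,0,40]
    - [0,0,0,0,0,0,40]
    - [0,0,0,0,0,0,40]
    - [0,0,0,0,0,0,40]
    - [0,0,0,0,0,0,40]
    - [0,0,0,0,0,0,40]

```text
time: 18.52
tool_pos: [0.5247, 0.067, 0.3771]
ee_rot: [3.142, -0.0, 0.013]
wrist_force: [0.6, -0.1, 0.2]
width: 0.0404
```

Run:
```python
from h import *
o=get_obs();print(o['time'],o['tool_pos'],o['ee_rot'],o['wrist_force'],o['width'],o['joint_positions'].round(2))
import pickle;c=get_calibration('wrist');pickle.dump(c,open('w12.pkl','wb'))
im=snapshot('wrist');save('w12',im);save('w12c',cv2.resize(im[60:270,210:430],None,fx=3.5,fy=2.8,interpolation=cv2.INTER_CUBIC))
for l in ['eye_center','hook_top','peg_top','lid_bar']: print(l,[(np.round(d['bbox']).tolist(),round(d['conf'],2)) for d in look_for(l,'wrist')][:4])
im=snapshot('scene');save('s12',cv2.resize(im[100:300,180:380],None,fx=3,fy=3))
im=snapshot('top');save('t12',cv2.resize(im[120:300,190:370],None,fx=3,fy=3))
```

```text
18.525 [0.52467534 0.06695154 0.37710267] [ 3.14159226e+00 -8.13283415e-05  1.30095293e-02] [ 0.57465483 -0.10113447  0.2417039 ] 0.040351226065390496 [ 0.02  0.04  1.28 -0.    1.83  0.01]
eye_center [([334.0, 145.0, 351.0, 164.0], 0.64)]
hook_top [([304.0, 240.0, 343.0, 267.0], 0.62)]
peg_top [([323.0, 193.0, 356.0, 225.0], 0.74)]
lid_bar [([403.0, 94.0, 560.0, 385.0], 0.93)]
```

View pics/s12.png

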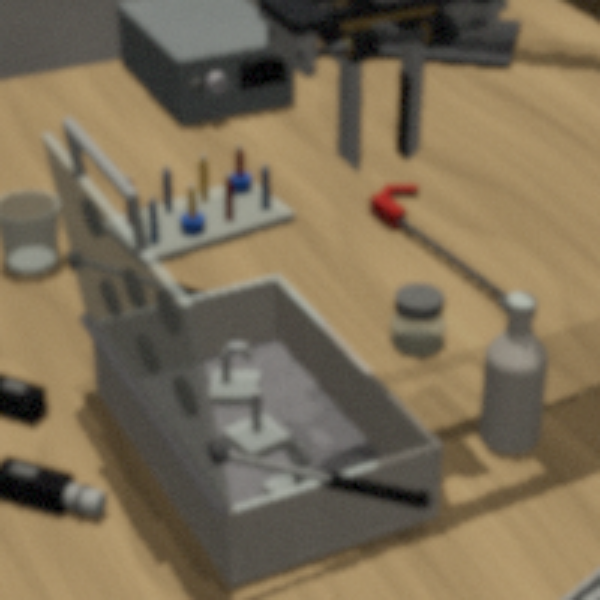

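View pics/w12.png

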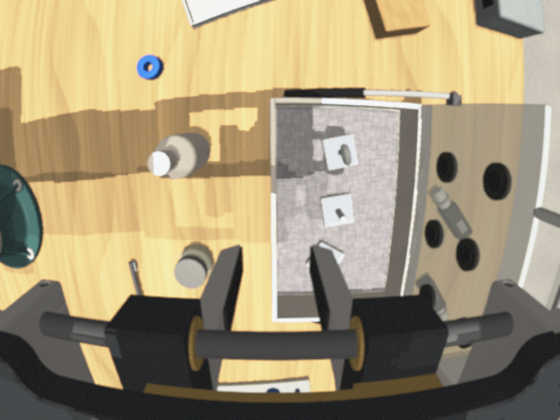

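View pics/w12c.png

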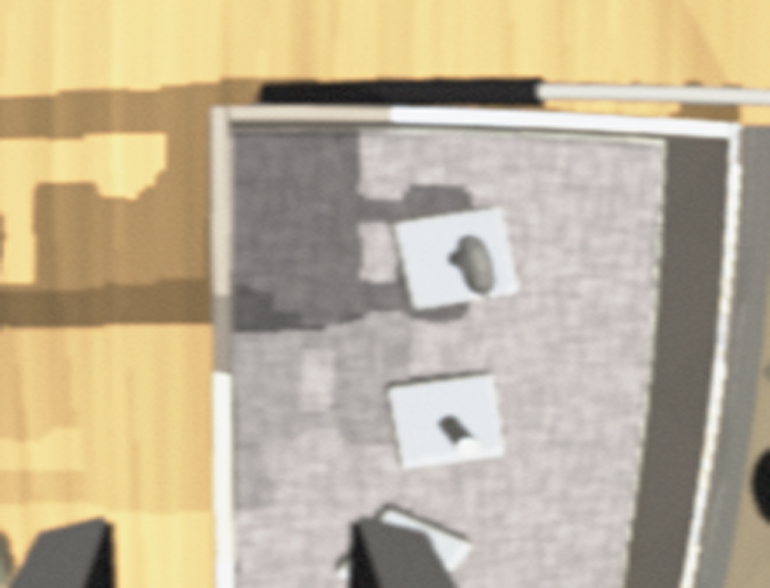

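The lid stands fully open, leaning back. The posts in the wrist view are the eye at (345,153), the plain peg at (340,212) and the hook at (325,255); the networks agree with that.

Run:
```python
from h import *
import pickle;c=pickle.load(open('w12.pkl','rb'))
P=lambda x,y:(210+(x+.5)/3.5-.5,60+(y+.5)/2.8-.5)
for p in [(395,222),(500,208),(520,292),(412,312)]: print('base',at_z('wrist',*P(*p),.018,c).round(4))
for p in [(470,238),(485,295)]: print('ring ends z.06', at_z('wrist',*P(*p),.058,c).round(4))
print('ring mid',at_z('wrist',*P(479,265),.060,c).round(4))
for p in [(390,385),(492,374),(504,452),(402,467)]: print('pegbase',at_z('wrist',*P(*p),.018,c).round(4))
print('hinge side inner wall top',at_z('wrist',*P(730,300),.075,c))
```

```text
base [0.5874 0.1253 0.018 ]
base [0.629  0.1339 0.018 ]
base [0.6392 0.0925 0.018 ]
base [0.5958 0.0811 0.018 ]
ring ends z.06 [0.609  0.1211 0.058 ]
ring ends z.06 [0.6157 0.0956 0.058 ]
ring mid [0.6124 0.1093 0.06  ]
pegbase [0.5886 0.0439 0.018 ]
pegbase [0.6302 0.0504 0.018 ]
pegbase [0.6384 0.0092 0.018 ]
pegbase [0.5958 0.0007 0.018 ]
hinge side inner wall top [0.70508569 0.09957727 0.075     ]
```

View pics/t12.png

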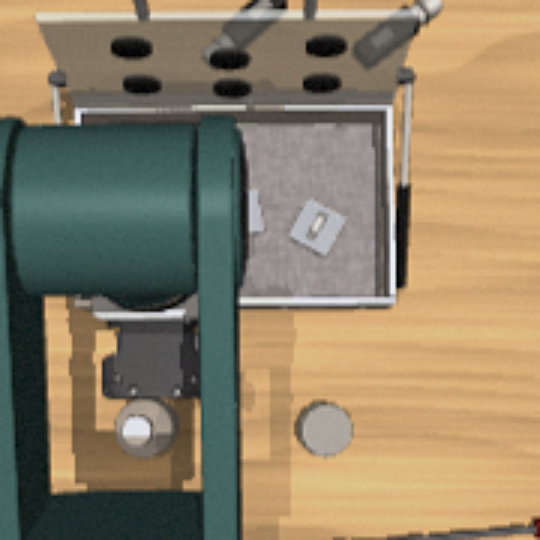

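The eye is at (0.6125, 0.1085), ring axis yaw about 13.5°. Jaws along the ring axis would bring the gripper body within about 4 mm of the lid. I'll grip across the 29 mm diameter instead, with tool yaw about 103.5° so the camera faces the robot.

>>> jog_arm:
  moves:
    - [0,0,0.179,0,0,0,50]
    - [0,0,0.179,0,0,0,50]
    - [0,0,0.179,0,0,-5,50]
    - [0,0,0.179,0,6,-10,50]
    - [0,0,0.179,5,6,-15,50]
    - [0,0,0.179,13,6,-15,50]
    - [0,0,0.179,15,6,-15,50]
    - [0,0,0.179,15,6,-15,50]
    - [0,0,0.179,15,6,-15,50]
    - [0,0,0.179,15,5,-15,50]
    - [0,0,0,10,0,0,50]
    - [0,0,0,0,0,0,50]

```text
time: 20.38
tool_pos: [0.6132, 0.1078, 0.2724]
ee_rot: [3.141, 0.0, 1.8]
wrist_force: [-1.3, 0.2, 0.4]
width: 0.05
```

Run:
```python
from h import *
o=get_obs();print(o['time'],o['tool_pos'],o['ee_rot'],o['wrist_force'],o['width'],o['joint_positions'].round(2))
import pickle;c=get_calibration('wrist');pickle.dump(c,open('w13.pkl','wb'))
im=snapshot('wrist');save('w13',im);save('w13c',cv2.resize(im[180:320,200:360],None,fx=5,fy=4,interpolation=cv2.INTER_CUBIC))
print(-np.array(c['R']).T@c['t'])
for l in ['eye_center']: print(l,[(np.round(d['bbox']).tolist(),round(d['conf'],2)) for d in look_for(l,'wrist')][:4])
```

```text
20.375 [0.613184   0.10775659 0.27239712] [3.14143749e+00 8.98554523e-05 1.80027029e+00] [-1.3082976   0.21229005  0.4265946 ] 0.050019233159384606 [ 0.08  0.26  1.24 -0.    1.65 -1.72]
[0.5352073  0.08939866 0.35456292]
eye_center [([260.0, 194.0, 289.0, 212.0], 0.87), ([489.0, 94.0, 525.0, 206.0], 0.65)]
```

View pics/w13.png

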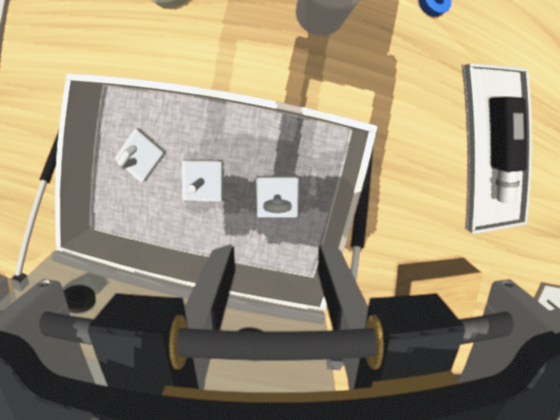

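View pics/w13c.png

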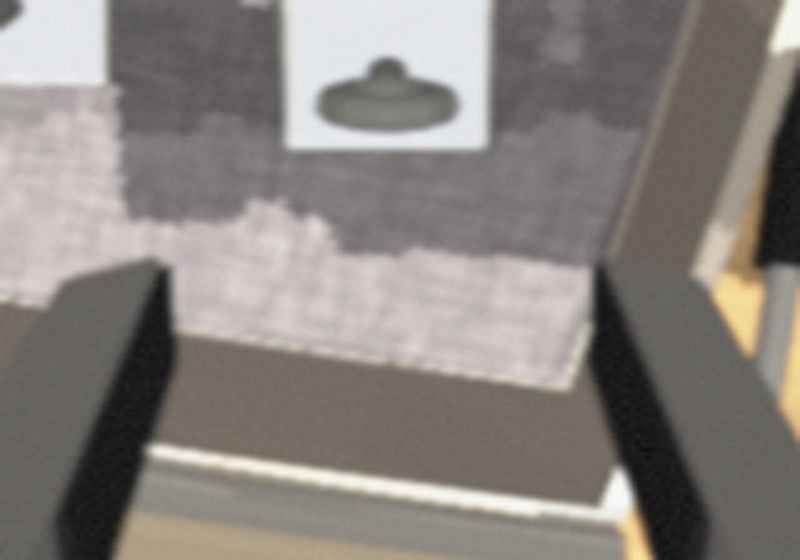

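Run:
```python
from h import *
import pickle;c=pickle.load(open('w13.pkl','rb'))
P=lambda x,y:(200+(x+.5)/5-.5,180+(y+.5)/4-.5)
a=at_z('wrist',*P(318,103),.051,c);b=at_z('wrist',*P(460,103),.051,c);print(a,b,(a+b)/2,np.linalg.norm(a-b),np.degrees(np.arctan2(*(b-a)[:2][::-1])))
print('outer edge of the top (crop 389,130)',at_z('wrist',*P(389,130),.063,c),'near',at_z('wrist',*P(389,80),.063,c))
B=[at_z('wrist',*P(*p),.018,c) for p in [(285,150),(490,150)]];print(B,np.linalg.norm(B[0]-B[1]))
B=[at_z('wrist',u,v,.018,c) for u,v in [(256,179),(298,177),(298.5,217),(257.5,218)]];print(np.mean(B,0))
```

```text
[0.61577578 0.09550394 0.051     ] [0.60954174 0.12221472 0.051     ] [0.61265876 0.10885933 0.051     ] 0.027428611938638946 103.13713472913629
outer edge of the top (crop 389,130) [0.61593712 0.1095745  0.063     ] near [0.60425952 0.10683596 0.063     ]
[array([0.63899122, 0.09205038, 0.018     ]), array([0.62890734, 0.13527505, 0.018     ])] 0.04438532491345804
[0.61317681 0.10923316 0.018     ]
```

Run:
```python
from h import *
for n,u,v in [('knob',253.3,250),('mid',293.3,259.3),('end',322.7,266)]:
    o,d=ray('scene',u,v)
    for y in (.183,.192): print(n,(o+d*(y-o[1])/d[1]).round(3))
```

```text
knob [0.711 0.183 0.136]
knob [0.715 0.192 0.144]
mid [0.612 0.183 0.077]
mid [0.617 0.192 0.085]
end [0.531 0.183 0.029]
end [0.536 0.192 0.037]
```

The strut near the gripper's end is at z ≈ 0.09, well under the gripper body's 0.129. Descending.

>>> jog_arm:
  moves:
    - [0,0,0,-1,1,-40,50]
    - [0,0,0,0,0,-40,50]
    - [0,0,0,0,0,-20,50]
    - [0,0,0,0,0,0,50]

```text
time: 20.98
tool_pos: [0.6105, 0.1088, 0.1708]
ee_rot: [-3.138, -0.001, 1.802]
wrist_force: [-0.4, -0.4, 0.4]
width: 0.0501
```

Run:
```python
from h import *
o=get_obs();print(o['time'],o['tool_pos'],o['ee_rot'],o['wrist_force'],o['width'])
save('w14',snapshot('wrist'));im=snapshot('scene');save('s14',cv2.resize(im[120:300,180:380],None,fx=3.5,fy=3.3))
```

```text
20.975 [0.61049608 0.10875188 0.17078518] [-3.13818542e+00 -5.84760048e-04  1.80206017e+00] [-0.41013661 -0.37514248  0.38708896] 0.050100926632507606
```

View pics/w14.png

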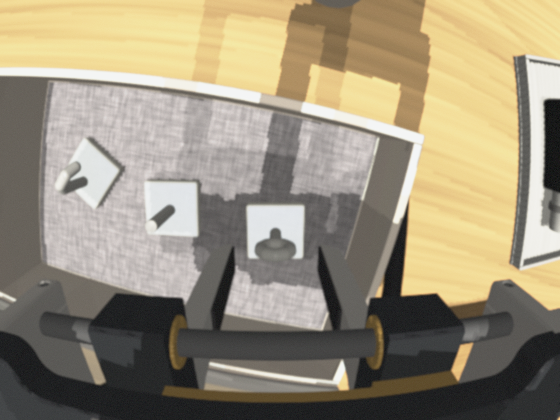

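View pics/s14.png

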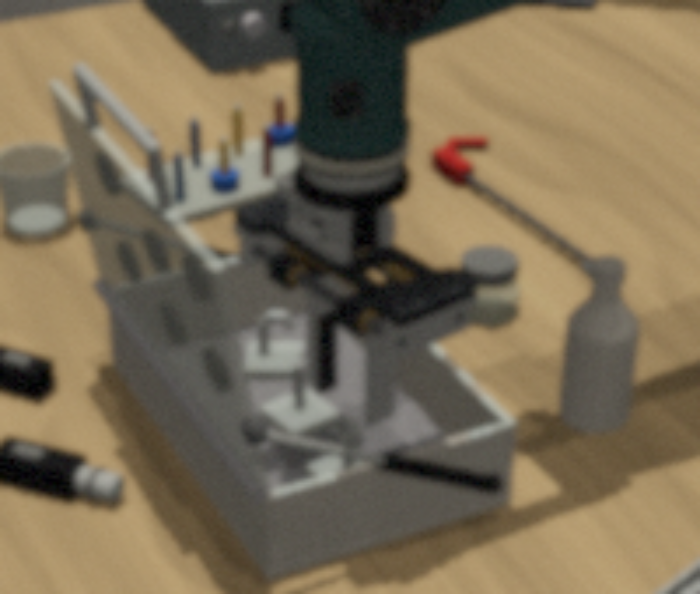

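Well centred: the ring spans columns 255 to 296, with the fingers at 234 and 320.

>>> jog_arm:
  moves:
    - [0,0,0,0.5,0,-20,50]
    - [0,0,0,0,0,-15,50]
    - [0,0,0,0,0,-7,50]
    - [0,0,0,0,0,0,50]
    - [0,0,0,0,0,0,50]

```text
time: 21.7
tool_pos: [0.6125, 0.109, 0.1305]
ee_rot: [3.141, 0.0, 1.803]
wrist_force: [-0.3, 1.1, 1.0]
width: 0.0499
```

Run:
```python
from h import *
o=get_obs();print(o['time'],o['tool_pos'],o['ee_rot'],o['wrist_force'],o['width'])
save('w15',snapshot('wrist'))
```

```text
21.7 [0.61248902 0.10900232 0.13050797] [3.14077488e+00 6.25364962e-06 1.80298674e+00] [-0.33812019  1.09401829  0.99400432] 0.049869972597756884
```

View pics/w15.png

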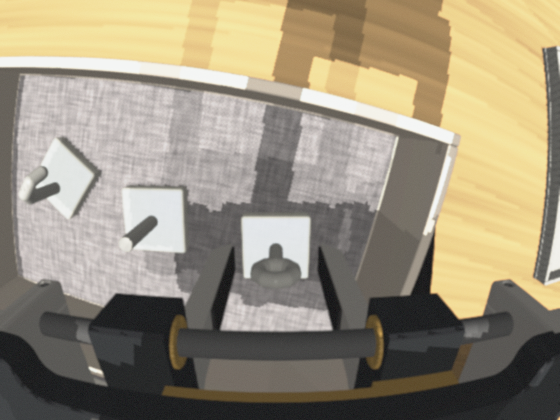

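>>> jog_arm:
  moves:
    - [0,0,0,0,0,-2,50]
    - [0,0,0,0,0,0,35]
    - [0,0,0,0,0,0,24]
    - [0,0,0,0,0,0,22]
    - [0,0,0,0,0,0,22]
    - [0,0,0,0,0,0,22]

```text
time: 22.5
tool_pos: [0.6123, 0.1087, 0.1282]
ee_rot: [3.141, 0.0, 1.803]
wrist_force: [-0.2, -0.5, 0.5]
width: 0.0269
```

>>> jog_arm:
  moves:
    - [0,0,0,0,0,2,22]
    - [0,0,0,0,0,1,22]
    - [0,0,0,0,0,0,22]
    - [0,0,0,0,0,0,22]

```text
time: 23.0
tool_pos: [0.6122, 0.1088, 0.1307]
ee_rot: [-3.141, 0.0, 1.803]
wrist_force: [2.2, -1.8, -3.2]
width: 0.0269
```

After 2.5 mm of rise, the force changed by 3.7 N, which matches 1.5 N/mm with no slip. I'll lift on to 8 mm and hold.

>>> jog_arm:
  moves:
    - [0,0,0,0,0,2,22]
    - [0,0,0,0,0,2,22]
    - [0,0,0,0,0,1,22]
    - [0,0,0,0,0,0,22]

```text
time: 23.5
tool_pos: [0.6122, 0.1088, 0.1349]
ee_rot: [-3.141, 0.0, 1.803]
wrist_force: [4.6, -2.2, -10.4]
width: 0.0275
```

>>> jog_arm:
  moves:
    - [0,0,0,0,0,1,22]
    - [0,0,0,0,0,0,22]
    - [0,0,0,0,0,0,22]
    - [0,0,0,0,0,0,22]
    - [0,0,0,0,0,0,22]
    - [0,0,0,0,0,0,22]

```text
time: 24.25
tool_pos: [0.6122, 0.1087, 0.1355]
ee_rot: [-3.141, 0.0, 1.803]
wrist_force: [5.1, -1.6, -11.9]
width: 0.027
```

Run:
```python
from h import *
o=get_obs();print(o['time'],o['tool_pos'],o['ee_rot'],o['wrist_force'],o['width'])
save('w16',snapshot('wrist'));im=snapshot('scene');save('s16',cv2.resize(im[120:300,180:380],None,fx=3.5,fy=3.3))
```

```text
24.25 [0.61216125 0.10874587 0.13554326] [-3.14083866e+00  1.24501188e-04  1.80287771e+00] [  5.12176299  -1.5851344  -11.89322226] 0.027000684985934276
```

View pics/w16.png

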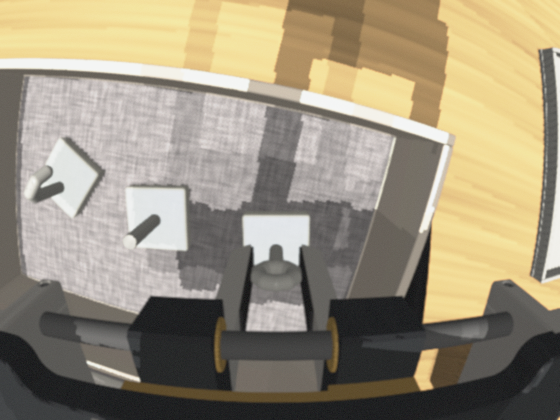

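View pics/s16.png

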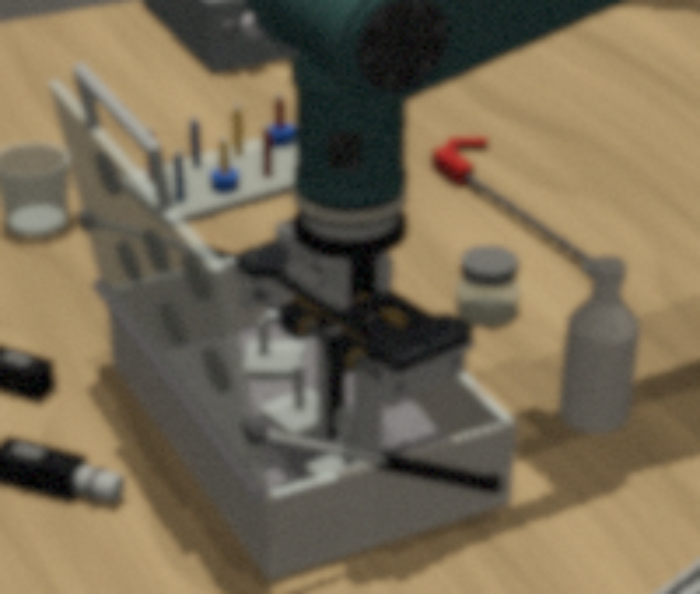

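Held at about 12 N and 7.5 mm for over 0.6 s. Now I'll lower it gently, release and withdraw.

>>> jog_arm:
  moves:
    - [0,0,0,0,0,-4,22]
    - [0,0,0,0,0,-4,22]
    - [0,0,0,0,0,0,35]
    - [0,0,0,0,0,0,50]
    - [0,0,0,0,0,0,50]

```text
time: 24.98
tool_pos: [0.6122, 0.1095, 0.1301]
ee_rot: [3.141, -0.001, 1.803]
wrist_force: [-0.4, -0.2, -0.9]
width: 0.0489
```

>>> jog_arm:
  moves:
    - [0,0,0,0,0,20,50]
    - [0,0,0,0,0,40,50]
    - [0,0,0,0,0,50,50]
    - [0,0,0,-20,0,50,50]
    - [0,0,0,-50,0,20,50]
    - [0,0,0,-50,0,0,50]
    - [0,0,0,-50,0,0,50]
    - [0,0,0,0,0,0,50]
    - [0,0,0,0,0,0,50]
    - [0,0,0,0,0,0,50]

```text
time: 26.22
tool_pos: [0.4432, 0.1089, 0.3097]
ee_rot: [3.141, 0.0, 1.803]
wrist_force: [0.4, -0.5, -0.2]
width: 0.0498
```

Run:
```python
from h import *
o=get_obs();print(o['time'],o['tool_pos'],o['ee_rot'],o['wrist_force'],o['width'],o['qvel'].round(3))
save('w17',snapshot('wrist'));save('s17',snapshot('scene'));save('t17',snapshot('top'))
```

```text
26.225 [0.44324811 0.10892184 0.30968626] [3.14063861e+00 5.09745057e-05 1.80271776e+00] [ 0.39431781 -0.45445831 -0.23594991] 0.04984639508899331 [-0.002  0.013  0.003 -0.002  0.002 -0.001]
```

View pics/w17.png

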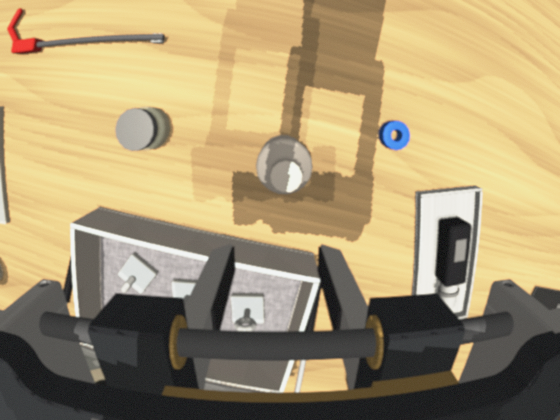

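View pics/s17.png

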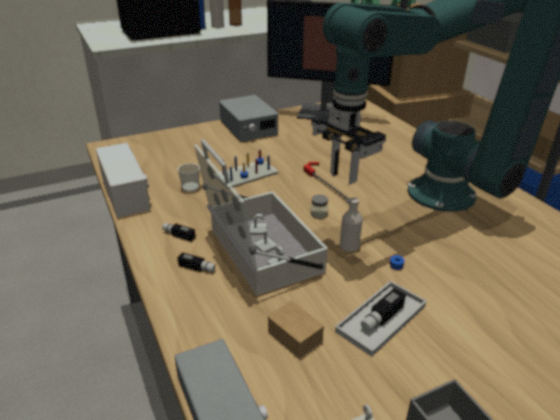

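View pics/t17.png

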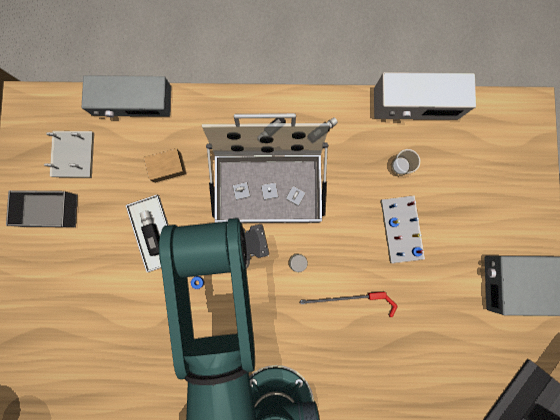

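The final views show the scope in the tray (top 150,232), the lid open (bar at top 265,117), the posts in place and the bystanders unmoved. A quick lid-angle check, then I'll hand in.

Run:
```python
from h import *
for th in (1.4,1.55,1.7):
    print(th,[np.round(proj('top',[.7095-.235*np.cos(th),.0276+dy,.079+.235*np.sin(th)]),1) for dy in(.065,-.065)])
print(get_obs()['wrist_force']); print(close_job())
```

```text
1.4 [array([236.2, 145.7]), array([294.6, 146.3])]
1.55 [array([236.3, 129.9]), array([294.8, 130.5])]
1.7 [array([236.7, 114.8]), array([294.9, 115.4])]
[ 0.37585241  0.67125333 -0.16746196]
the job is handed in; nothing more can be done
None
```

The job is done and handed in at about 26 s of the 72 s allowed. No verdict is reported, so this rests on my own checks.

- **Camera head:** I moved the largest look-alike, the one on the lid, into the tray. It was still held when it touched the floor (wrist force rose to +5.5 N), and only then released. The last pictures show it lying flat inside the rim, long side along the tray's.
- **Lid:** I lifted it by its bar to about 1.15 rad and let go; the springs carried it open. In the top view the bar is at row 117, and I expect 115 for 1.7 rad and 130 for 1.55 rad. During the lift the hinge side pushed back with about 10 N, harmless against the 40 N limit.
- **Eye post:** I gripped it across the ring's diameter and raised it about 7.4 mm. The vertical force was 11.9 N, held for more than 0.6 s, which agrees with 1.5 N per mm. There was also about 5 N of sideways force. I then lowered and released it, and it stands at rest in the pictures. I did not measure its final height.
- **Other things:** They stand where they were in the final pictures, judged by eye. The gripper is clear of everything, with the wrist force under 1 N.

One small disagreement: the jaws read 26.9 mm on the ring, against 29 mm in the description.

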